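# Put the hold-down weight away and crack the sealed desiccator lid

### The arm

A 6-joint arm with a two-finger parallel gripper is mounted at the origin on the work surface. World frame = base frame: x ahead of the robot, y to its left, z up, the work surface at z = 0. Lengths are in m, angles in rad, forces in N, time in s.
With the tool pointing down it reaches from about 0.325 to 0.925 m from the base axis. Payload 3.1 kg.
Tool frame: the origin (TCP) lies at the very end of the fingers, on their centre line; the grasp point (between the pads) lies 19 mm behind it; z points along the fingers, y is the line along which they close (so a half turn about z gives the same grasp; the last joint's range is limited). The gripper opens to 85 mm and grips with 20 to 120 N. Pads are 22 mm wide; open, the fingers measure 114 mm over their backs; the gripper's body (76 mm by 85 mm) begins 54 mm behind the grasp point. The pads swing forward as they close: fully open they stand 13 mm farther back than shut.
Start: joints at [-1.262, 0.217, 1.613, -0, 1.311, -0.112], TCP at [0.255, -0.57, 0.231] pointing down, gripper open.
Joint ranges: [-2.75, 2.75], [-0.78, 2.1], [0.31, 2.55], [-1.13, 4.27], [0.13, 2.63], [-2.58, 2.58]. Speed limits (rad/s): [2.79, 2.79, 3.14, 3.14, 3.14, 3.14].

### API

Orientations are given as [roll, pitch, yaw] about the fixed x, y, z axes, in that order (R = Rz(yaw) Ry(pitch) Rx(roll)).
In Python, from rig import robot gives the robot as it stands. Calls block until the motion is done:
- robot.move_ptp(position, orientation): joint-space move of the TCP to a pose.
- robot.line_to(position, rate=0.15, rot=None, until_force=None): straight line of the TCP; rot=None keeps the orientation; rate is the mean speed in m/s. With until_force (N) it stops when the force on the tool has changed by that much, and returns True; else False.
- robot.goto_joints(angles): joint-space move.
- robot.move_gripper(opening): opening from 0.0 (shut) to 1.0 (fully open); the grip force is fixed at half the most; returns when the fingers have stopped.
- robot.pause(seconds).
- robot.inverse_kinematics(position, orientation): joint angles nearest the present ones, or None.
- robot.read_camera(name): name is "scene" or "top"; returns a dict with "image" (384x512x3 uint8, blue, green, red), "range_z" (384x512 float32, m along the optical axis (not along the pixel's ray), 0 where there is no reading), "mtx" (3x3 intrinsics, pixels), "k1" (the pictures are not rectified: a ray, as slopes to the right and down, at radius r is drawn at 1 + k1 r^2 times it, then the intrinsics apply), "origin" and "rotation" of the camera in the world. Camera axes: x right, y up, looking along -z (the intrinsics and any distortion apply to the point x, -y, -z); pixel columns grow to the right and rows downward; lengths in m; the calibration is good to about 2 mm. A picture is of the moment at which its call begins.
A pose or a line that the arm cannot do raises robot.IKError and nothing moves.
- robot.finish_job(): hands the job in; it is judged then, once.
Readings, each from a call of its own:
- robot.current_time_s(): time.
- robot.current_joints(): joint angles.
- robot.current_qvel(): joint speeds.
- robot.current_tau(): joint torques, N m.
- robot.current_position(): TCP position.
- robot.current_tool_rot(): TCP orientation.
- robot.current_ft_force(): force on the tool from outside, world axes, zero at the start.
- robot.current_moment(): the same for the moment, N m.
- robot.current_finger_gap(): opening from 0.0 (shut) to 1.0 (fully open).
- robot.current_finger_force(): force on a finger pad.
Only numpy, scipy, OpenCV 4.12 (cv2) and the standard library are available. Lean on these libraries where they do the work, as an engineer would, in place of code of your own. Each camera call takes 0.05 s, during which the arm holds its last target. There are 200 camera calls.

### The job

The desiccator box is to be vented: take the steel weight off its lid and set it down, not dropped, fully home in its own pocket of the weight rack (the pocket cut to its diameter). Then pull the lid's handle up until the sticky gasket lets go, without letting the lid fly up, and finish while still holding the lid by its handle, steady, ajar by about 3 cm at the front edge. Leave everything else where it stands.

Things in the scene. Friction and masses are not known exactly. Their poses are not given: they have to be found in the camera images.
- desiccator: Clear plastic box with a white lid, fixed to the bench; 220 (x) x 200 (y) x 108 mm high without the lid. Origin: centre of its underside; z up, x from the front (handle side) to the hinge side, y along the hinge. The lid is a 226 x 206 mm plate, 12 mm thick, its underside on the rim at height 108, its top at height 120 mm.
- lid (a joint): Lid opening, rad: 0 shut, grows as the front edge rises. Hinge along the desiccator's y at its far (+x) rim; front edge 225 mm from it (3 cm there = 0.13 rad). The gasket resists with a peak of about 13 N at the handle (lid weight included) in the first 0.03 rad and lets go by 0.06; beyond, little more than the lid's weight is felt (350 g, 2 to 4 N). Stop at 0.40. Let go, the lid falls shut.
- lid_grip (a point): Middle of the lid's handle: an upright black plastic tab on the lid's top near the front edge, 44 mm (desiccator x) x 20 mm (desiccator y, to be pinched) and 42 mm high above the lid's top; this point lies 21 mm above the lid's top, 192 mm from the hinge line towards the front and 33 mm above it when shut. Its axes are the desiccator's, turning with the lid.
- lid_hinge (a point): Point on the lid's hinge axis, in the middle of the far rim, 112 mm from the desiccator's centre along its +x and 108 mm above its underside.
- weight: The steel weight to be put away: upright cylinder 38 mm diameter and 54 mm high with a small knob (25 mm diameter) on top, 70 mm in all, 500 g or somewhat more or less. At the start it stands on the desiccator's lid behind the handle. Origin: centre of its foot; z up through the knob.
- pocket_medium (a point): Centre of the floor of the weight's own pocket, 44 mm diameter and 15 mm deep, open at the top, in the middle of a wooden block 80 x 80 x 30 mm whose top is 15 mm above this point; the block stands on the rack's strip. z up.
- pocket_small (a point): Floor centre of the small weight's pocket, 30 mm diameter, 15 mm deep, in an equal block; the small weight stands in it.
- pocket_large (a point): Floor centre of the large weight's pocket, 56 mm diameter, 15 mm deep, in an equal block; empty, but the wrong one.
- strip: The weight rack's base: dark wooden strip 110 (x) x 300 (y) x 6 mm, fixed; origin under its centre. The three blocks stand on it in a row along its y, 95 mm apart, in any order.
- weight_small: Small steel weight, 26 mm diameter, 62 mm tall, standing in the small pocket. Origin: centre of its foot. Leave alone.
- weight_large: Large steel weight, 52 mm diameter, 74 mm tall, standing on the balance at the back. Origin: centre of its foot. Leave alone.
- dish: Closed glass dish, 90 mm diameter, 15 mm high, on the bench. Origin: centre of its underside. Leave alone.
- reagent: Amber bottle, 60 mm diameter, 130 mm tall, near the back. Origin: centre of its underside. Leave alone.
- beaker: Glass beaker, 70 mm diameter, 90 mm tall, near the back. Origin: centre of its underside. Leave alone.
- forceps: Steel forceps, 160 mm long, 8 mm high, lying on the bench on the right. Leave alone.
There are look-alikes about, which are no part of the job. What is shaped like the weight but blue is not meant.

How it is judged:
By the outcome, as a careful person would: the job done as asked, in the order asked, and still so for the second after the job is handed in, while the arm keeps its last pose, push and grip.
It also fails if it takes over 58 s, if anything falls off the work surface, if the arm or the gripper's body presses on something with over 40 N, if the wrist force passes 120 N, or if a joint passes its speed limit or range.

## Working session

There is one attempt and no reset: what is moved stays moved. The work goes in short steps, each a Python script; the robot and the scene stay as the last script left them, time stands still between calls to the robot, and variables do not carry over. Pictures are saved under pics/ and viewed, at most 10 in all, crops included, and the job is handed in when it is done.

```bash
ls; mkdir -p pics
cat > h.py <<'E'
import numpy as np, cv2
from rig import robot
def cam(name, fn=None):
    c=robot.read_camera(name)
    np.savez(''+name+'.npz',**c)
    if fn: cv2.imwrite('pics/'+fn,c['image'])
    return c
def load(name): return dict(np.load(''+name+'.npz'))
def cloud(c):
    "world xyz per pixel (384x512x3), nan if no reading"
    h,w=c['range_z'].shape; v,u=np.mgrid[:h,:w].astype(float)
    K=c['mtx']; n=cv2.undistortPoints(np.stack([u,v],-1).reshape(-1,1,2),K,np.array([float(c['k1']),0,0,0])).reshape(h,w,2)
    z=np.where(c['range_z']>0,c['range_z'],np.nan)
    p=np.stack([n[...,0]*z,-n[...,1]*z,-z],-1)
    return p@c['rotation'].T+c['origin']
def onz(c,u,v,zw):
    n=cv2.undistortPoints(np.array([[[u,v]]],float),c['mtx'],np.array([float(c['k1']),0,0,0]))[0,0]
    d=c['rotation']@np.array([n[0],-n[1],-1]); return c['origin']+d*(zw-c['origin'][2])/d[2]
E
python3 - <<'E'
from h import *
for n in('scene','top'):
    c=cam(n,n+'0.png'); print(n,c['origin'],c['rotation'].round(3).tolist(),c['mtx'].tolist(),c['k1'])
    cv2.imwrite('pics/%s0.png'%n,cv2.resize(c['image'],(800,600)))
print(robot.current_time_s(),robot.current_tool_rot())
E
```

```text
pics
scene [ 1.08065998 -0.79467125  0.90294484] [0.847, -0.005, 0.576] [[460.0912587942575, 0.0, 255.53905180682432], [0.0, 460.0912587942575, 179.3452692739228], [0.0, 0.0, 1.0]] -0.09265922323529258
top [ 0.40081137 -0.07094815  1.09477027] [0.178, 0.026, -1.566] [[372.6633882827584, 0.0, 248.51537335209252], [0.0, 372.6633882827584, 193.4500116250648], [0.0, 0.0, 1.0]] 0.02863626575663576
0.1 [-3.13934247e+00 -2.52253504e-04  4.20826356e-01]
```

View pics/scene0.png

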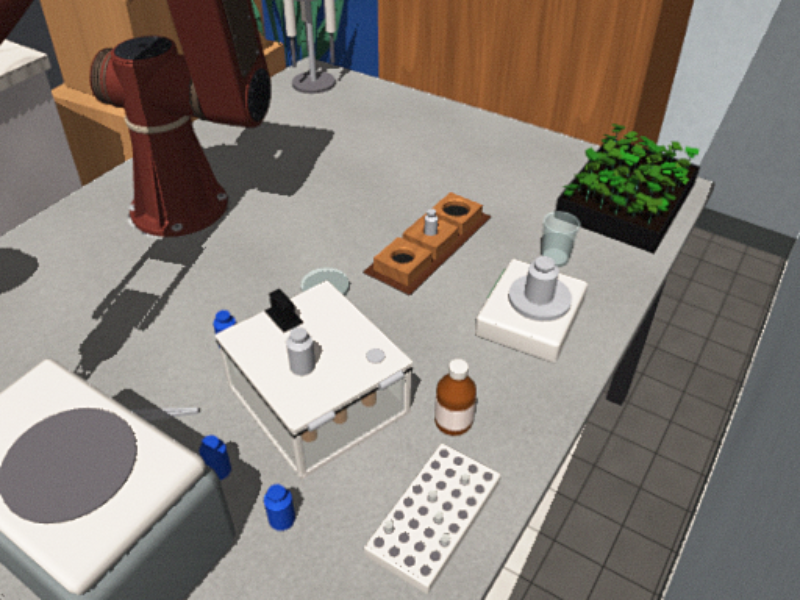

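View pics/top0.png

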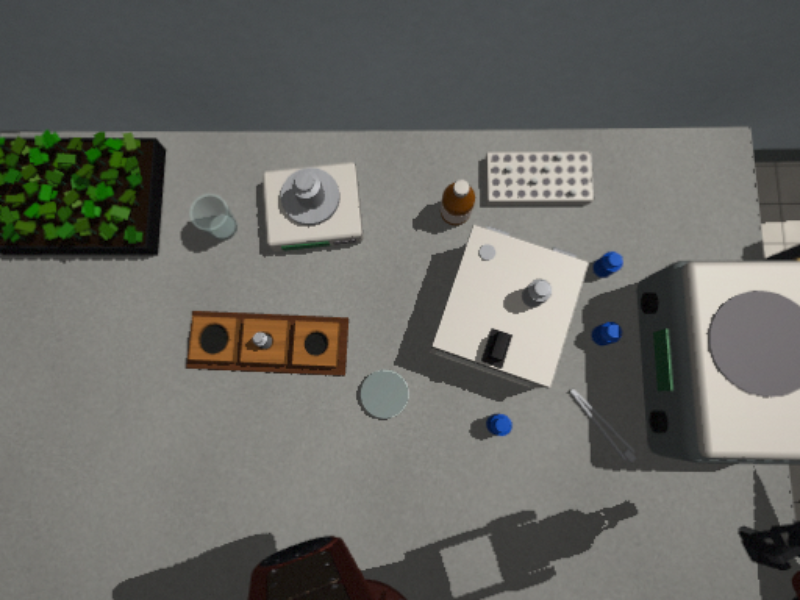

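The top view (800x600) shows the weight at about (540,290), the handle at (498,347) and the lid corners at (475,228), (587,263), (550,386) and (434,350). The smaller empty pocket, medium, is the right-hand block at (316,343), and the large one is at (214,338). Next I measure these with depth and the calibration.

Run:
```python
from h import *
for n in('top','scene'):
    c=load(n); P=cloud(c); im=c['image'].astype(int); x,y,z=P[...,0],P[...,1],P[...,2]
    print(n)
    near=(x>.3)&(x<.75)&(y>-.45)&(y<0)
    lid=near&(abs(z-.12)<.007)&(im.min(-1)>120)
    m=cv2.morphologyEx(lid.astype(np.uint8),cv2.MORPH_OPEN,np.ones((3,3)))
    q=P[m>0][:,:2].astype(np.float32); r=cv2.minAreaRect(q); print('lid',len(q),r,np.median(z[m>0]), cv2.boxPoints(r).round(4).tolist())
    ab=near&(z>.134)&(z<.22); k,l,s,ce=cv2.connectedComponentsWithStats(ab.astype(np.uint8))
    for i in range(1,k):
        if s[i,4]>15:
            p=P[l==i]; print('blob',s[i],ce[i].round(1),p.mean(0).round(4),p.min(0).round(3),p.max(0).round(3),im[l==i].mean(0).round())
            t=p[p[:,2]>p[:,2].max()-.006]; print('   top',len(t),t.mean(0).round(4),((t.min(0)+t.max(0))/2).round(4))
    bl=(x>.3)&(x<.7)&(y>-.0)&(y<.45)&(abs(z-.036)<.006)
    q=P[bl][:,:2].astype(np.float32); r=cv2.minAreaRect(q); print('blocks',r,np.median(z[bl]),cv2.boxPoints(r).round(4).tolist())
c=load('top')
for u,v in((540,290),(498,347)): print(onz(c,u*.64,v*.64,.17))
for u,v in((316,343),(214,338)): print(onz(c,u*.64,v*.64,.036))
im=c['image'];a=cv2.resize(im[130:260,110:240],(520,520),interpolation=cv2.INTER_CUBIC)
b=cv2.resize(im[140:250,270:380],(520,520),interpolation=cv2.INTER_CUBIC)[:, :280]
a=cv2.resize(im[190:250,115:230],(800,417),interpolation=cv2.INTER_CUBIC)
cv2.imwrite('pics/c1.png',a)
```

```text
Traceback (most recent call last):
  File "h.py", line 15, in cloud
    return p@c['rotation'].T+c['origin']
           ~~~~~~~~~~~~~~~~~^~~~~~~~~~~~
ValueError: operands could not be broadcast together with shapes (384,512) (3,)
```

```bash
sed -i "s/^from rig.*/&\nfrom scipy.spatial.transform import Rotation as Ro/; s/    c=robot.read_camera(name)/&; c['rotation']=Ro.from_euler('xyz',c['rotation']).as_matrix()/" h.py
cat > m.py <<'E'
from h import *
for n in('top','scene'):
    c=cam(n); P=cloud(c); im=c['image'].astype(int); x,y,z=P[...,0],P[...,1],P[...,2]
    print(n)
    near=(x>.3)&(x<.75)&(y>-.45)&(y<0)
    lid=near&(abs(z-.12)<.007)&(im.min(-1)>120)
    m=cv2.morphologyEx(lid.astype(np.uint8),cv2.MORPH_OPEN,np.ones((3,3)))
    q=P[m>0][:,:2].astype(np.float32); r=cv2.minAreaRect(q); print('lid',len(q),r,np.median(z[m>0]), cv2.boxPoints(r).round(4).tolist())
    ab=near&(z>.134)&(z<.22); k,l,s,ce=cv2.connectedComponentsWithStats(ab.astype(np.uint8))
    for i in range(1,k):
        if s[i,4]>15:
            p=P[l==i]; print('blob',s[i],ce[i].round(1),p.mean(0).round(4),p.min(0).round(3),p.max(0).round(3),im[l==i].mean(0).round())
            t=p[p[:,2]>p[:,2].max()-.006]; print('   top',len(t),t.mean(0).round(4),((t.min(0)+t.max(0))/2).round(4))
    bl=(x>.3)&(x<.7)&(y>-.0)&(y<.45)&(abs(z-.036)<.006)
    q=P[bl][:,:2].astype(np.float32); r=cv2.minAreaRect(q); print('blocks',r,np.median(z[bl]),cv2.boxPoints(r).round(4).tolist())
c=load('top')
for u,v in((540,290),(498,347)): print(onz(c,u*.64,v*.64,.17))
for u,v in((316,343),(214,338)): print(onz(c,u*.64,v*.64,.036))
im=c['image']
cv2.imwrite('pics/c1.png',cv2.resize(im[190:250,115:230],(800,417),interpolation=cv2.INTER_CUBIC))
E
python3 m.py
```

```text
top
lid 5681 ((0.5786653757095337, -0.2519925534725189), (0.20445270836353302, 0.2314957231283188), 70.80402374267578) 0.11974839337192089 [[0.435699999332428, -0.31049999594688416], [0.6543999910354614, -0.38659998774528503], [0.7215999960899353, -0.19349999725818634], [0.503000020980835, -0.11739999800920486]]
blob [335 179  18  17 234] [343.4 186.9] [ 0.5833 -0.2827  0.1741] [ 0.568 -0.305  0.135] [ 0.604 -0.267  0.193] [120. 119. 118.]
   top 75 [ 0.5866 -0.2865  0.1901] [ 0.5867 -0.2869  0.1902]
blob [313 212  13  19 162] [319.  221.3] [ 0.4986 -0.2223  0.1595] [ 0.477 -0.238  0.136] [ 0.522 -0.208  0.166] [34. 33. 34.]
   top 119 [ 0.4996 -0.2236  0.1618] [ 0.4992 -0.2233  0.1626]
blocks ((0.5873534083366394, 0.24916404485702515), (0.22501607239246368, 0.3964793384075165), 0.03537602722644806) 0.03562900116098966 [[0.474700003862381, 0.447299987077713], [0.4749999940395355, 0.05090000107884407], [0.699999988079071, 0.050999999046325684], [0.6996999979019165, 0.44749999046325684]]
scene
lid 5763 ((0.577945351600647, -0.2505744695663452), (0.20675143599510193, 0.23568791151046753
[... 350 characters left out ...]
 102 [ 0.4991 -0.2248  0.1626] [ 0.4981 -0.2248  0.1631]
blob [183 209  18  28 406] [191.6 223.3] [ 0.5932 -0.2937  0.1677] [ 0.568 -0.307  0.134] [ 0.606 -0.27   0.194] [164. 163. 165.]
   top 73 [ 0.5873 -0.2872  0.1904] [ 0.5867 -0.2871  0.191 ]
blocks ((0.5859935879707336, 0.23269066214561462), (0.227768212556839, 0.36956217885017395), 0.01167977787554264) 0.03629401094156137 [[0.47209998965263367, 0.4174000024795532], [0.47209998965263367, 0.0478999987244606], [0.6998999714851379, 0.0478999987244606], [0.6998000144958496, 0.41749998927116394]]
[ 0.58749768 -0.28939676  0.17      ]
[ 0.49551721 -0.21980863  0.17      ]
[0.51570782 0.08985684 0.036     ]
[0.52465238 0.27796213 0.036     ]
```

View pics/c1.png

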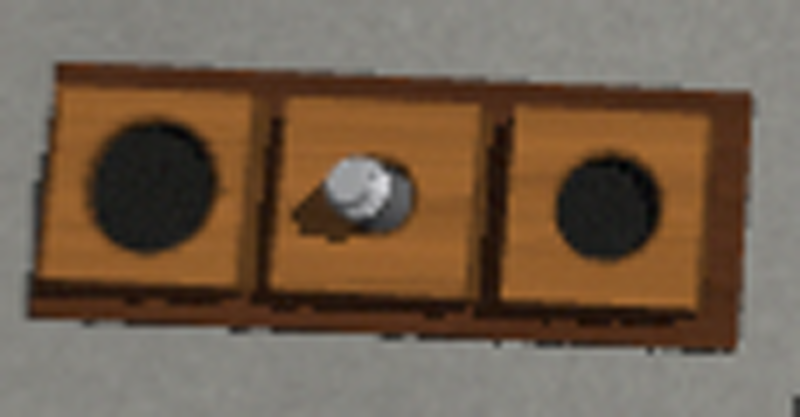

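The crop shows the medium hole centred at about (608,207), concentric with its block. I'll refine the pocket position with both cameras, then check IK.

```bash
cat > p.py <<'E'
from h import *
def pocket(n):
    c=load(n); P=cloud(c); im=c['image'].astype(int); x,y,z=P[...,0],P[...,1],P[...,2]
    bl=(np.hypot(x-.515,y-.09)<.062)&(abs(z-.036)<.006)&(im[...,2]-im[...,0]>45)
    q=P[bl][:,:2].astype(np.float32); r=cv2.minAreaRect(q)
    print(n,len(q),r,np.median(z[bl]))
for n in('top','scene'): pocket(n)
c=load('top'); print(onz(c,115+608/6.957-.5,190+207/6.95-.5,.036))
pi=np.pi
for pos in([.5868,-.287,.22],[.5868,-.287,.142],[.514,.09,.12],[.514,.09,.043],[.5005,-.2245,.126]):
    for yaw in(-.337,-.337+pi,-.337+pi/2,-.337-pi/2):
        q=robot.inverse_kinematics(pos,[pi,0,yaw]); print(pos,round(yaw,2),None if q is None else np.round(q,2))
E
python3 p.py
```

```text
top 621 ((0.5168223977088928, 0.10135354846715927), (0.09900921583175659, 0.07996851950883865), 87.67916107177734) 0.03572786159374397
scene 455 ((0.5160338282585144, 0.10061729699373245), (0.1018582358956337, 0.08547793328762054), 86.81718444824219) 0.03620850044525914
[0.51638261 0.09086793 0.036     ]
[0.5868, -0.287, 0.22] -0.34 [-0.56  0.28  1.55 -0.    1.3   1.35]
[0.5868, -0.287, 0.22] 2.8 [-0.56  0.28  1.55  0.    1.3  -1.8 ]
[0.5868, -0.287, 0.22] 1.23 [-0.56  0.28  1.55  0.    1.3  -0.23]
[0.5868, -0.287, 0.22] -1.91 None
[0.5868, -0.287, 0.142] -0.34 [-0.56  0.36  1.61 -0.    1.17  1.35]
[0.5868, -0.287, 0.142] 2.8 [-0.56  0.36  1.61  0.    1.17 -1.8 ]
[0.5868, -0.287, 0.142] 1.23 [-0.56  0.36  1.61  0.    1.17 -0.23]
[0.5868, -0.287, 0.142] -1.91 None
[0.514, 0.09, 0.12] -0.34 [ 0.04  0.13  1.94 -0.    1.07  1.95]
[0.514, 0.09, 0.12] 2.8 [ 0.04  0.13  1.94  0.    1.07 -1.2 ]
[0.514, 0.09, 0.12] 1.23 [ 0.04  0.13  1.94 -0.    1.07  0.38]
[0.514, 0.09, 0.12] -1.91 None
[0.514, 0.09, 0.043] -0.34 [ 0.04  0.25  1.98 -0.    0.92  1.95]
[0.514, 0.09, 0.043] 2.8 [ 0.04  0.25  1.98  0.    0.92 -1.2 ]
[0.514, 0.09, 0.043] 1.23 [ 0.04  0.25  1.98 -0.    0.92  0.38]
[0.514, 0.09, 0.043] -1.91 None
[0.5005, -0.2245, 0.126] -0.34 [-0.55  0.17  1.88 -0.    1.09  1.36]
[0.5005, -0.2245, 0.126] 2.8 [-0.55  0.17  1.88  0.    1.09 -1.78]
[0.5005, -0.2245, 0.126] 1.23 [-0.55  0.17  1.88  0.    1.09 -0.21]
[0.5005, -0.2245, 0.126] -1.91 None
```

```bash
cat > g1.py <<'E'
from h import *
pi=np.pi; O=[pi,0,-.337]; w=np.array([.5868,-.287,0])
robot.move_gripper(1.0)
robot.line_to([.255,-.57,.32],rate=.2)
robot.move_ptp(w+[0,0,.26],O)
robot.line_to(w+[0,0,.20],rate=.15)
f0=robot.current_ft_force()
print(robot.line_to(w+[0,0,.143],rate=.08,until_force=6),robot.current_position())
robot.move_gripper(0.0)
print(robot.current_finger_gap(),robot.current_finger_force())
p=robot.current_position()
robot.line_to(p+np.array([0,0,.09]),rate=.08)
print(f0,robot.current_ft_force(),robot.current_finger_gap(),robot.current_time_s())
robot.move_ptp([.516,.0915,.14],O)
print(robot.current_position(),robot.current_tool_rot(),robot.current_time_s())
for n in('scene','top'): c=cam(n)
a,b=load('scene')['image'],load('top')['image']
np.hstack
cv2.imwrite('pics/h1.png',np.vstack([cv2.resize(a[90:240,190:340],(300,300)),cv2.resize(b[150:300,130:280],(300,300))]))
E
python3 g1.py
```

```text
False [ 0.58713898 -0.28718416  0.14330276]
0.4260637579214287 60.71167149220855
[ 0.28081397 -0.47840946  0.84401686] [ 0.39792441 -0.23327751 -5.16856736] 0.4265713420725366 5.825
[0.51729994 0.09066408 0.14080861] [-3.14132808e+00 -2.21191097e-03 -3.37911467e-01] 7.3
```

View pics/h1.png

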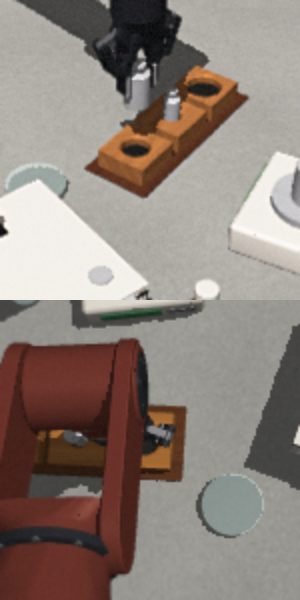

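The weight is held over the medium block, with the hole visible in the crop at (133,150). I'll fit the weight's axis and the pocket in the same scene image.

Run:
```python
from h import *
from scipy.optimize import least_squares
c=load('scene');P=cloud(c);im=c['image'].astype(int);x,y,z=P[...,0],P[...,1],P[...,2]
g=(np.hypot(x-.517,y-.091)<.024)&(z>.118)&(z<.150)&(im.min(-1)>90)&(np.ptp(im,axis=-1)<25)
p=P[g];print(len(p),p.min(0),p.max(0))
for lo,hi in((.118,.134),(.134,.15),(.118,.15)):
    q=p[(p[:,2]>lo)&(p[:,2]<hi)]
    r=least_squares(lambda s:np.hypot(q[:,0]-s[0],q[:,1]-s[1])-.019,[.516,.09],loss='soft_l1',f_scale=.001);print(len(q),r.x,np.abs(r.fun).mean())
# hole: dark pixels within block, rim at z .036
dark=(im.max(-1)<70).astype(np.uint8); dark[:,:]*=1
u0,v0=190+133/2,90+150/2
k,l,s,ce=cv2.connectedComponentsWithStats(dark); i=l[int(v0),int(u0)];print(s[i],ce[i])
ct=cv2.findContours((l==i).astype(np.uint8),0,1)[0][0]
w=np.array([onz(c,a,b,.036) for a,b in ct[:,0]]);print(cv2.minEnclosingCircle(w[:,:2].astype(np.float32)), w.min(0),w.max(0))
bl=(np.hypot(x-.515,y-.09)<.07)&(abs(z-.036)<.006)&(im[...,2]-im[...,0]>45)&(y<.133)
print(cv2.minAreaRect(P[bl][:,:2].astype(np.float32)))
cv2.imwrite('pics/h2.png',cv2.resize(c['image'][110:185,220:320],(800,600),interpolation=cv2.INTER_CUBIC))
```

```text
83 [0.50716063 0.06833151 0.11817743] [0.53616698 0.09720212 0.14893066]
46 [0.51621569 0.09195361] 0.0015802117687301969
37 [0.51656863 0.09189386] 0.0018902527350180868
83 [0.51633539 0.09190122] 0.001725498315965372
[251 162  13   6  55] [257.16363636 164.76363636]
((0.5189927220344543, 0.08565172553062439), 0.018348166719079018) [0.50173021 0.07340915 0.036     ] [0.53638094 0.09965856 0.036     ]
((0.5157570838928223, 0.09217692911624908), (0.08410058170557022, 0.08471883088350296), 87.3481674194336)
```

View pics/h2.png

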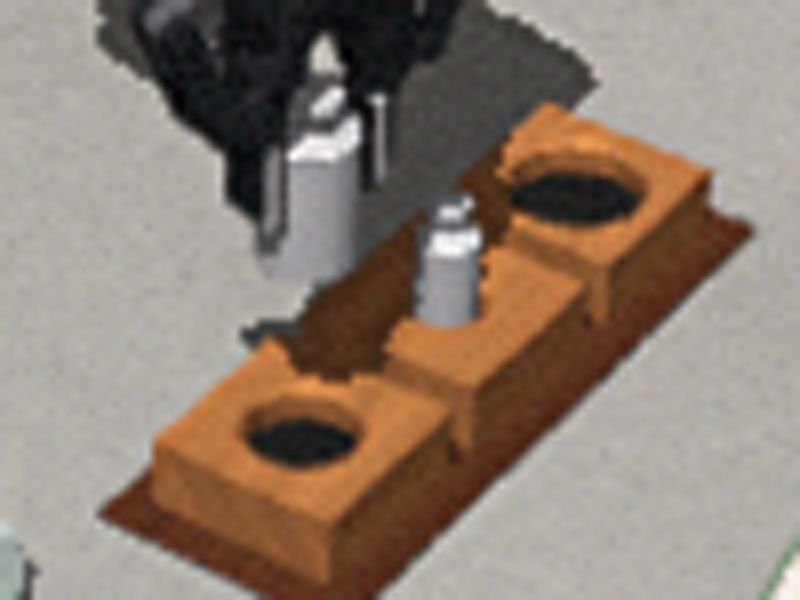

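Run:
```python
from h import *
c=load('scene'); print('hole',onz(c,257.25,163,.036))
print('wt axis', onz(c,220+308/8-.5,110+265/8-.5,.1175))
p=robot.current_position();print(p,robot.current_ft_force())
robot.line_to([p[0],p[1],.066],rate=.1)
print(robot.current_position())
f=robot.line_to([p[0],p[1],.040],rate=.02,until_force=5)
print(f,robot.current_position(),robot.current_ft_force(),robot.current_time_s())
```

```text
hole [0.5147272  0.09354949 0.036     ]
wt axis [0.52044119 0.08753017 0.1175    ]
[0.5172671  0.09043904 0.14074992] [ 0.411235   -0.03528056 -4.25703098]
[0.51804298 0.0904343  0.06660146]
True [0.51705081 0.09041951 0.04488521] [-0.29211638 -0.66719683  5.40120905] 9.2667
```

TCP stopped at 0.0449, against 0.0443 expected for fully home (the rim would have stopped it at 0.059). Releasing.

Run:
```python
from h import *
pi=np.pi; yd=-.337; O=[pi,0,yd]
robot.pause(.2); robot.move_gripper(.62); robot.pause(.2)
p=robot.current_position()
robot.line_to([p[0],p[1],.14],rate=.06)
robot.line_to([p[0],p[1],.25],rate=.2)
robot.move_gripper(.7)
robot.move_ptp([.501,-.2245,.24],O)
print(robot.current_position(),robot.current_time_s())
c=cam('scene');cam('top')
P=cloud(c);im=c['image'].astype(int);x,y,z=P[...,0],P[...,1],P[...,2]
g=(np.hypot(x-.516,y-.091)<.035)&(z>.045)
p=P[g];print(len(p),p[:,2].max(), p[p[:,2]>p[:,2].max()-.006].mean(0))
cv2.imwrite('pics/w1.png',np.vstack([cv2.resize(c['image'][110:185,220:320],(640,300)),cv2.resize(c['image'][130:255,130:280],(360,300),interpolation=cv2.INTER_CUBIC).copy() if 0 else cv2.resize(c['image'][130:255,100:367],(640,300))]))
```

```text
[ 0.50121469 -0.22357963  0.23991396] 13.8833
196 0.09564190003996675 [0.51777227 0.08969063 0.09204864]
```

View pics/w1.png

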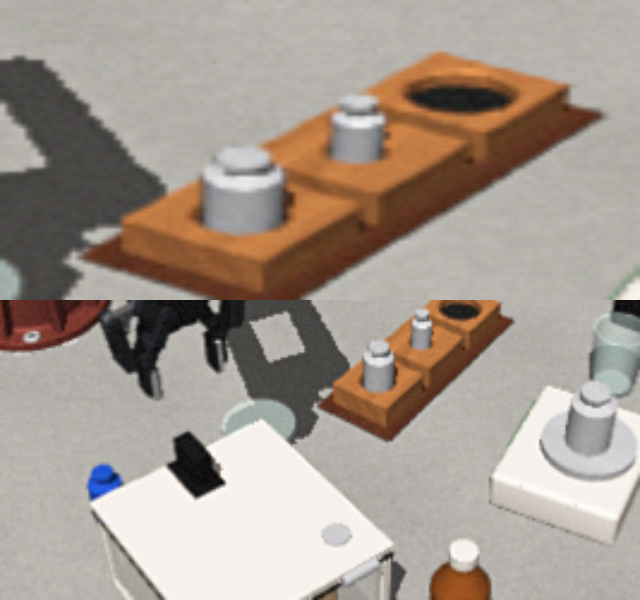

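The weight stands upright, fully in the medium pocket (top at z≈0.092, as expected). Now the handle grasp and a slow arc pull.

```bash
cat > lid.py <<'E'
from h import *
pi=np.pi; yd=-.337
hinge=np.array([.684,-.288,.108])
print(robot.line_to([.5005,-.2245,.17],rate=.12))
print(robot.line_to([.5005,-.2245,.126],rate=.06,until_force=5))
robot.move_gripper(0.0); robot.pause(.2)
p0=robot.current_position(); print(p0,robot.current_tool_rot(),robot.current_finger_gap(),robot.current_finger_force(),robot.current_ft_force())
assert .12<robot.current_finger_gap()<.4
for th in np.r_[np.arange(.01,.075,.01),.085,.1,.115,.13]:
    R=Ro.from_euler('xyz',[0,th,yd])*Ro.from_euler('z',-yd)
    robot.line_to(hinge+R.apply(p0-hinge),rate=.012,rot=[pi,th,yd])
    p=robot.current_position()
    print(round(th,3),(p-p0).round(4),np.round(robot.current_ft_force(),1),round(robot.current_finger_gap(),3),round(robot.current_time_s(),1))
c=cam('scene'); cv2.imwrite('pics/l1.png',cv2.resize(c['image'][130:310,90:330],(800,600),interpolation=cv2.INTER_CUBIC))
E
python3 lid.py
```

```text
False
False
[ 0.50067437 -0.22507481  0.12662757] [ 3.14064208e+00 -7.65174094e-04 -3.36750173e-01] 0.22835806204880144 58.9839631319046 [-2.86147539 -1.58588541  4.60632292]
0.01 [0.     0.     0.0013] [-0.6 -1.1 -2.1] 0.223 16.6
0.02 [0.0001 0.0001 0.0027] [ 1.6 -2.4 -8.9] 0.228 16.9
0.03 [0.0003 0.0002 0.0048] [  4.5  -2.9 -13.9] 0.222 17.2
0.04 [ 0.001  -0.0001  0.0085] [ 3.6 -2.7 -6.2] 0.226 17.5
0.05 [ 0.0013 -0.0002  0.0102] [ 4.  -2.1 -5.7] 0.226 17.9
0.06 [ 0.0015 -0.0003  0.0119] [ 2.8 -1.1 -6.4] 0.23 18.2
0.07 [ 0.0018 -0.0004  0.0138] [ 3.5 -0.1 -6.7] 0.229 18.5
0.085 [ 0.0023 -0.0006  0.0166] [ 3.7 -0.2 -4.2] 0.227 18.9
0.1 [ 0.0028 -0.0008  0.0195] [ 4.   1.3 -5.4] 0.23 19.2
0.115 [ 0.0034 -0.001   0.0224] [ 4.1  1.2 -5.1] 0.228 19.6
0.13 [ 0.004  -0.0012  0.0251] [ 5.1  2.5 -5.8] 0.224 20.0
```

View pics/l1.png

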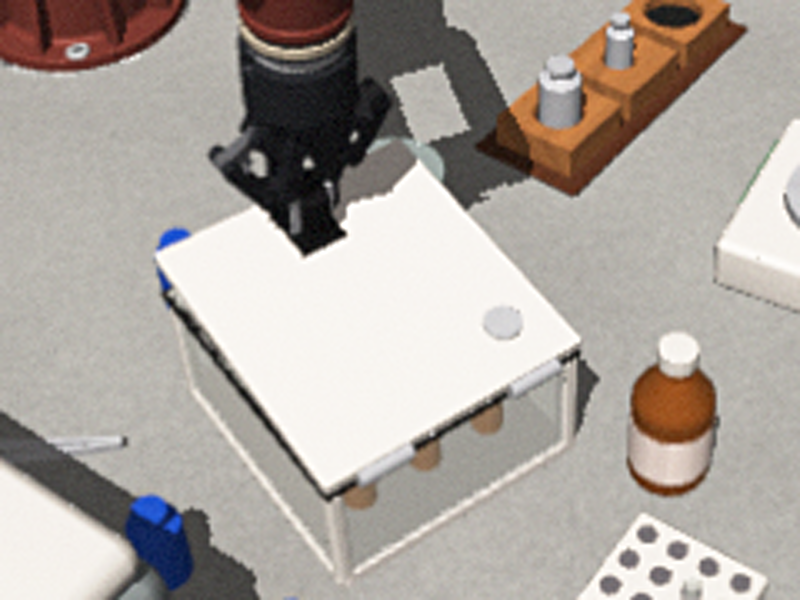

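The lid is ajar with the handle held; the front-left corner is at (158,255). I'll measure the angle from a plane fit.

```bash
cat > ang.py <<'E'
from h import *
d=np.array([np.cos(-.337),np.sin(-.337)]);e=np.array([-d[1],d[0]])
robot.pause(.5)
for n in('scene','top'):
    c=cam(n);P=cloud(c);im=c['image'].astype(int)
    a=(P[...,:2]-[.578,-.251])@d;b=(P[...,:2]-[.578,-.251])@e;z=P[...,2]
    g=(abs(a)<.1)&(abs(b)<.09)&(z>.11)&(z<.17)&(im.min(-1)>130)
    A=np.c_[a[g],np.ones(g.sum())]
    k=np.polyfit(a[g],z[g],1); r=abs(z[g]-np.polyval(k,a[g]))<.004; k=np.polyfit(a[g][r],z[g][r],1)
    print(n,g.sum(),'theta',-np.arctan(k[0]),'z at front',np.polyval(k,-.113))
print(robot.current_position(),robot.current_qvel().round(4) if hasattr(robot.current_qvel(),'round') else robot.current_qvel(),robot.current_ft_force(),robot.current_finger_gap(),robot.current_time_s())
E
python3 ang.py
```

```text
scene 5069 theta 0.1339679777944459 z at front 0.1500858773237823
top 1273 theta 0.12807893022726163 z at front 0.14913071387349705
[ 0.50463605 -0.22628374  0.15169725] [-0.0003 -0.002   0.001  -0.0009  0.0017  0.0016] [ 4.24262067  1.73177014 -7.07347207] 0.22420220373087166 20.6833
```

The lid reads 0.13 rad, about 3 cm at the front edge, and it is steady and held. Handing in.

```bash
python3 -c "
from rig import robot
print(robot.finish_job())"
```

```text
the job is handed in; nothing more can be done
None
```

The job is handed in, about 21 s into the 58 s allowed: the weight is fully home in its own (medium) pocket, and the arm is holding the lid by its handle, steady at about 0.13 rad (3 cm ajar at the front edge).

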